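Wedge the spring clip open and ease it off the tape stand's rod

TASK

The tape roll on the low stand is locked in by a spring clip round the stand's rod. Pick up the tapered wooden wedge by its handle (leave the square-nosed block where it lies), slide it thin end first over the rod's head and between the clip's arms to spread them, and keep pushing until the clip has slid back along the plate, quite clear of the rod. Leave the clip flat on the plate with the wedge in it, and let go.

Things in the scene. Friction and masses are not known exactly. Their poses are not given: they have to be found in the camera images.
- rod_top (a point): Top centre of the head of the upright steel rod on the fixed tape stand. Rod 20 mm thick, head 26 mm wide and 3 mm thick. Round it lies a level aluminium plate, 143 x 76 mm, whose top is 13 mm below this point. z up; x along the plate (ahead and to the robot's left), the way the clip comes off. The plate reaches from x = -38 to +105, y = -38 to +38 mm.
- clip: Dark steel spring clip, 220 g, loose on the plate, gripping the rod under its head: 69 long, 44 wide, 38 high. Origin: on its underside, on the rod's axis at the start; axes as the rod's. Two upright arms (outer faces y = +-20) run along x, hinged in a cross-bar (bow) at the +x end. Push the wedge until its nose meets the bow, then on: the clip is clear of the rod once moved 40 mm.
- clip_mouth (a point): Midway between the inward lips of the clip's arms, 8 mm in -x from the clip's origin and 25 mm above its underside. Gap between the lips 15 mm (must spread to 20 to pass the rod; 3 to 6 N each); from here guides flare out over 19 mm towards -x to a mouth 38 mm wide. Above the rod's head the space between the arms is free, from 13 to 38 mm above the plate.
- clip_bow (a point): Middle of the inner face of the clip's bow (7 mm thick), 35 mm in +x from the clip's origin and 25 mm above its underside: where the wedge's nose comes to push. In front of it, between the arms behind the rod, lies a 10 mm wide block 12 mm high, so the pushed-in wedge can rest on that and on the rod's head.
- wedge_grip (a point): Loose wooden wedge on the bench, 94 long, 120 g: a handle block (44 in x, 26 in y, 56 high) and a blade 14 high, level with its underside, reaching out in +x. Origin: centre of the handle, 34 mm above the underside; grip across y. x points to the thin nose, z up. The blade is 26 wide for 13 mm in front of the handle, then tapers over 37 mm to an 8 mm wide nose.
- wedge_nose (a point): Tip of the wedge's thin nose, half-way up the blade: 72 mm in +x from wedge_grip, 27 mm lower than it and 7 mm above the wedge's underside. Same axes.
- block_grip (a point): Bystander: a wooden push block of the same size and build as the wedge, but its blade is 26 wide to the end, with a square nose. Origin and axes as wedge_grip. It stays where it is.

How it is judged (in metres and radians):
On the way:
1. the wedge's nose has gone in between the clip's lips, above the rod's head, while the clip still grips the rod (x of wedge_nose in the frame of clip above -0.003 m and y of wedge_nose in the frame of clip between -0.012 and 0.012 m and z of wedge_nose in the frame of clip between 0.012 and 0.042 m and horizontal distance between clip and rod_top below 0.01 m).
At the end, for the whole second after the job is handed in: The clip has slid at least 35 mm (at most 90 mm) along the plate from the rod and lies at rest and flat (within 10 degrees) on the plate, with the wedge's nose still between its arms; the wedge is let go (x of clip in the frame of rod_top between 0.035 and 0.09 m and z of clip in the frame of rod_top between -0.021 and -0.005 m and angle between clip's own z axis and vertical below 0.18 rad and linear speed of clip below 0.02 m/s and x of wedge_nose in the frame of clip above 0 m and z of wedge_nose in the frame of clip below 0.06 m); the robot touches nothing.
It fails at once if the square-nosed block is moved by more than 30 mm (distance of block_grip from where it was at the start of the episode above 0.03 m).
It also fails if it takes over 42 s, if anything falls off the work surface, if the arm or the gripper's body presses on something with over 40 N, if the wrist force passes 120 N, or if a joint passes its speed limit or range.

ROBOT

A 6-joint arm with a two-finger parallel gripper is mounted at the origin on a cart in front of the work surface, level with it; the furniture and walls round the work are solid. World frame = base frame: x ahead of the robot, y to its left, z up, the work surface at z = 0. Lengths are in m, angles in degrees, forces in N, time in s.
With the tool pointing down it reaches from about 0.25 to 0.725 m from the base axis. Payload 9.7 kg.
Tool frame: the origin (TCP) lies midway between the tips of the shut fingers; the grasp point (between the pads) lies 19 mm behind it; x points along the fingers, y is the direction in which the jaws open and shut, and the axes are right-handed (so a half turn about x gives the same grasp; the last joint's range is limited). The gripper opens to 85 mm and grips with 20 to 120 N. Pads are 22 mm wide; open, the fingers measure 114 mm over their backs; the gripper's body (76 mm by 85 mm) begins 54 mm behind the grasp point. The pads swing forward as they close: fully open they stand 13 mm farther back than shut.
Start: joints at [-76.203, 4.979, 10.078, 95.1, 0, 90], TCP at [0.131, -0.534, 0.231] pointing down, gripper open.
Joint ranges: [-179.16, 179.16], [-48.56, 103.87], [-65.8, 70.77], [-126.05, 130.52], [-82.76, 87.17], [-180, 180]. Speed limits (degrees/s): [127.2, 127.2, 147.25, 180, 180, 180].

INTERFACE

Orientations are given as [roll, pitch, yaw] about the fixed x, y, z axes, in that order (R = Rz(yaw) Ry(pitch) Rx(roll)).
In Python, from workcell import bot, cams gives the robot as it stands.
- The arm moves only by the tool apply_moves, never from a script. Its argument "commands" is a list of rows, each a list of 5 numbers: the shift along the tool's x, y, z in m, then the turn about the tool's x in rad, then the opening, from -1 (shut) to 1 (fully open). In form: [[tx, ty, tz, roll, hand], ...]. A call has 1 to 12 rows; each row is the pose to reach, as a shift and turn from the pose measured when the call began, along the tool's axes at that moment; what a row does not reach only later rows make up. A row lasts 1/10 s, in which the tool goes at most 50 mm and 8.59 degrees, less where a joint would pass 70% of its speed; a pose out of reach is approached as far as the arm can. A call with a gripper value outside its range is refused whole. The fingers move at their own pace and stop on an object; "newtons" is the grip in N (left out, the last holds). Time passes only in rows, so rows that repeat a pose let the fingers close. It gives the time, the measured TCP pose, the force and the opening at its end, in the units of the state.
- bot.get_obs(): the state, without advancing time (a new reading comes with each control period).
- cams.camera(name): name is "side" or "top"; returns a dict with "frame" (400x640x3 uint8, blue, green, red), "depth" (400x640 float32, m along the optical axis (not along the pixel's ray), 0 where there is no reading), "camera_matrix" (3x3 intrinsics, pixels), "D" ([k1, k2, p1, p2, k3] as OpenCV has them; the pictures are not rectified), "R" (3x3) and "t" (3): a world point X has camera coordinates R X + t. Camera axes: x right, y down, z forward; pixel columns grow to the right and rows downward; lengths in m; the calibration is good to about 2 mm. A picture is of the moment at which its call begins.
- bot.job_done(): hands the job in, once; it reports no verdict.
Trained networks look in the newest picture that a camera, given by its name, has taken for a name from the list of things; names that differ only in an ending like _2 or _b are one class to them, and where a whole thing is asked for, a point or a joint stands for the part that bears it (a point fixed in the world has none). Each returns a list of dicts, best first, with "confidence" (0 to 1); they miss things now and then, are a little off and sometimes report something else, mostly with a low value. They report only what shows in the picture. A call takes as long as a camera call.
- cams.spot_in(name, camera): "rect" ([left, top, right, bottom] in pixels, round what is visible of it).
The state is a dict: "time": time; "q": joint angles; "qd": joint speeds; "joint_efforts": joint torques, N m; "ee_pos": TCP position; "tcp_rot": TCP orientation; "wrist_force": force on the tool from outside, world axes, zero at the start; "torque": the same for the moment, N m; "opening": finger opening in m.
Only numpy, scipy, OpenCV 4.12 (cv2) and the standard library are available. Lean on these libraries where they do the work, as an engineer would, in place of code of your own. Each camera call takes 0.05 s, during which the arm holds its last target. There are 200 camera calls.

## Working session

There is one attempt and no reset: what is moved stays moved. The work goes in short steps, Python scripts to look and compute and a tool call to move; the robot and the scene stay as the last step left them, time stands still between calls to the robot, and variables do not carry over. Pictures are saved under pics/ and viewed, about 8 in all and at most 12, crops included, and the job is handed in when it is done.

Besides the shell and the picture viewer there is one more tool, called in YAML: its name, and indented under it one key for each argument. apply_moves: Moves the arm, as the interface text tells. Its arguments: {"type":"object","properties":{"commands":{"type":"array"},"newtons":{"type":"number"}},"required":["commands"]}

```bash
mkdir -p pics; cat > h.py <<'E'
import numpy as np, cv2
from workcell import bot, cams
def cloud(c):
    K,D=c["camera_matrix"],np.array(c["D"],float)
    v,u=np.mgrid[0:400,0:640]
    p=cv2.undistortPoints(np.stack([u,v],-1).reshape(-1,1,2).astype(np.float64),K,D).reshape(400,640,2)
    z=c["depth"].astype(float)
    P=np.dstack([p[...,0]*z,p[...,1]*z,z])
    W=(P-c["t"])@c["R"]
    W[z==0]=np.nan
    return W
def proj(c,X):
    r,_=cv2.Rodrigues(np.array(c["R"],float)); return cv2.projectPoints(np.array(X,float).reshape(-1,1,3),r,np.array(c["t"],float),c["camera_matrix"],np.array(c["D"],float))[0].reshape(-1,2)
E
python3 - <<'E'
from h import *
o=bot.get_obs();print(o)
for n in("top","side"):
    c=cams.camera(n);cv2.imwrite(f"pics/{n}0.png",c["frame"]);np.savez(f"{n}0.npz",**c)
    print(n,"cam pos",-np.array(c["R"]).T@c["t"])
    W=cloud(c)
    for k in("clip","wedge_grip","block_grip","rod_top","clip_mouth","clip_bow","wedge_nose"):
        for d in cams.spot_in(k,n)[:2]:
            r=np.round(d["rect"]).astype(int);m=W[r[1]:r[3]+1,r[0]:r[2]+1].reshape(-1,3)
            print(k,r,round(d["confidence"],2),np.nanmedian(m,0).round(3),"ztop",np.nanpercentile(m[:,2],98).round(3))
E
```

```text
{'time': 0.0, 'q': array([-7.62025386e+01,  5.01116202e+00,  1.00360506e+01,  9.51013830e+01,
       -3.61780224e-04,  8.99995857e+01]), 'qd': array([ 0.07492568,  0.00599456,  0.01123816, -0.05489969,  0.03546256,
       -0.0130834 ]), 'joint_efforts': array([-3.83158665e-03, -5.20387387e+01,  4.64802432e+01,  1.62730302e-02,
       -2.75606089e-05,  1.31642076e-05]), 'ee_pos': array([ 0.13111234, -0.53390351,  0.23059679]), 'tcp_rot': array([-89.72943633,  89.9235047 , 104.06843963]), 'wrist_force': array([-0.80329355,  0.32140194, -0.17127682]), 'torque': array([-0.01725443,  0.00441299,  0.038213  ]), 'opening': 0.08533327250480553}
top cam pos [0.28115473 0.16841385 0.93358252]
clip [334 151 368 184] 0.85 [0.513 0.095 0.063] ztop 0.101
wedge_grip [276 194 298 230] 0.63 [0.419 0.237 0.003] ztop 0.059
block_grip [318 189 338 228] 0.79 [0.429 0.144 0.013] ztop 0.058
rod_top [306 132 371 199] 0.59 [0.522 0.121 0.043] ztop 0.1
clip_mouth [330 152 368 186] 0.89 [0.511 0.1   0.063] ztop 0.101
clip_bow [331 147 369 187] 0.93 [0.513 0.097 0.062] ztop 0.101
wedge_nose [274 194 297 233] 0.79 [0.416 0.24  0.002] ztop 0.058
side cam pos [0.13347384 0.82350133 0.49709879]
clip [291 156 334 188] 0.71 [0.513 0.107 0.077] ztop 0.099
wedge_grip [292 230 350 266] 0.84 [0.419 0.242 0.009] ztop 0.056
block_grip [314 200 367 236] 0.66 [0.421 0.145 0.016] ztop 0.056
rod_top [259 178 340 229] 0.76 [0.516 0.148 0.035] ztop 0.07
rod_top [291 154 333 190] 0.56 [0.513 0.107 0.074] ztop 0.099
clip_mouth [292 156 332 189] 0.73 [0.512 0.108 0.078] ztop 0.099
clip_bow [292 154 336 188] 0.75 [0.513 0.102 0.074] ztop 0.099
wedge_nose [290 227 350 267] 0.78 [0.424 0.241 0.007] ztop 0.056
```

```bash
python3 - <<'E'
from h import *
a=cv2.imread("pics/top0.png")[110:250,250:400];b=cv2.imread("pics/side0.png")[140:280,250:400]
cv2.imwrite("pics/c0.png",np.vstack([cv2.resize(a,(640,600),interpolation=2)[:, :],]) if 0 else np.hstack([cv2.resize(a,(400,373),interpolation=2),cv2.resize(b,(400,373),interpolation=2)]))
c=dict(np.load("top0.npz"));W=cloud(c).reshape(-1,3);
def near(x0,x1,y0,y1,z0,z1,W=W):
    return W[(W[:,0]>x0)&(W[:,0]<x1)&(W[:,1]>y0)&(W[:,1]<y1)&(W[:,2]>z0)&(W[:,2]<z1)]
for nm,bx in {"wedge_handle":(.3,.5,.19,.32,.045,.07),"blk_handle":(.3,.5,.09,.19,.045,.07),"wedge_all":(.3,.5,.19,.32,.008,.07),"blk_all":(.3,.5,.09,.19,.008,.07),"plate":(.4,.65,0.02,.25,.045,.066),"clip":(.4,.65,.02,.2,.085,.11),"mid":(.4,.65,.02,.2,.066,.085)}.items():
    p=near(*bx);r=cv2.minAreaRect(p[:,:2].astype(np.float32)*1000)
    print(nm,len(p),p.mean(0).round(4),np.median(p[:,2]).round(4),r)
for z in np.arange(.02,.11,.004):print(round(z,3),len(near(.4,.65,.02,.25,z,z+.004)),end=' ')
E
```

```text
wedge_handle 239 [0.402  0.2319 0.0558] 0.056 ((402.8230285644531, 232.1878662109375), (43.86025619506836, 25.98775863647461), 22.692975997924805)
blk_handle 425 [0.4422 0.1247 0.0583] 0.0579 ((441.36273193359375, 123.210693359375), (54.34225082397461, 116.93436431884766), 80.81681823730469)
wedge_all 405 [0.417  0.2381 0.0395] 0.0543 ((425.99029541015625, 241.8756103515625), (94.08274841308594, 25.98775863647461), 22.692975997924805)
blk_all 1075 [0.4153 0.1385 0.0348] 0.0271 ((401.21343994140625, 131.00479125976562), (197.70079040527344, 84.50410461425781), 0.9571790099143982)
plate 2443 [0.5371 0.1314 0.0594] 0.0607 ((524.9129638671875, 134.60610961914062), (249.47425842285156, 229.42657470703125), 0.4577764570713043)
clip 350 [0.5363 0.0926 0.0966] 0.0984 ((569.609375, 63.243743896484375), (69.65311431884766, 179.12472534179688), 56.63385772705078)
mid 618 [0.5732 0.1098 0.0729] 0.0728 ((573.1705932617188, 125.52166748046875), (152.25601196289062, 185.96365356445312), 78.5306167602539)
0.02 89 0.024 77 0.028 89 0.032 189 0.036 222 0.04 349 0.044 210 0.048 73 0.052 202 0.056 552 0.06 1314 0.064 271 0.068 152 0.072 288 0.076 67 0.08 53 0.084 51 0.088 53 0.092 40 0.096 174 0.1 85 0.104 12 0.108 12
```

View pics/c0.png

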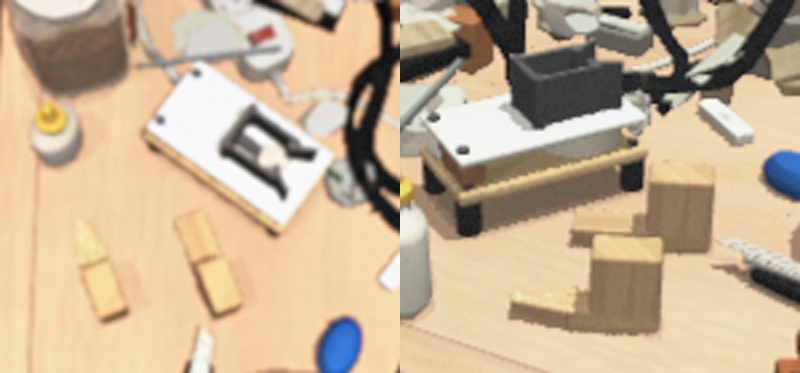

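View pics/top0.png

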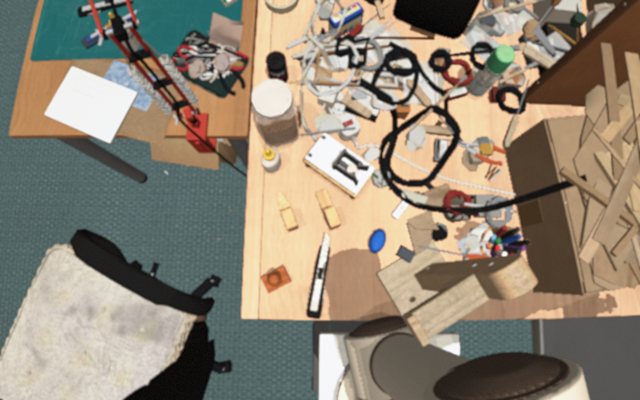

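The top view shows the tapered wedge at left (285,212), the square block at (328,208), and the stand with the clip at (350,165), its bow up-left. Next I'll fit the plate, clip and block, and check the heights on the way.

```bash
python3 - <<'E'
from h import *
from scipy.spatial.transform import Rotation as Ro
R=Ro.from_euler('xyz',bot.get_obs()["tcp_rot"],degrees=True).as_matrix();print(R.round(3))
def rect(p,nm):
    r=cv2.minAreaRect(p[:,:2].astype(np.float32)*1000);print(nm,len(p),np.round(r[0],1),np.round(r[1],1),round(r[2],1),"z",np.median(p[:,2]).round(4))
for n in("top","side"):
    c=dict(np.load(n+"0.npz"));W=cloud(c);F=c["frame"].astype(int);hsv=cv2.cvtColor(c["frame"],cv2.COLOR_BGR2HSV)
    zz=W[...,2]
    def comp(mask,seed):
        k,l,s,ce=cv2.connectedComponentsWithStats(mask.astype(np.uint8),connectivity=4)
        d=np.linalg.norm(W[...,:2]-seed,axis=-1);d[~mask]=9
        i=np.nanargmin(d);return W[l==l.flat[i]]
    box=(abs(W[...,0]-.53)<.1)&(abs(W[...,1]-.12)<.1)
    white=(hsv[...,1]<40)&(hsv[...,2]>170)&(zz>.05)&(zz<.068)&box
    rect(comp(white,[.55,.14]),n+" plate")
    dark=(hsv[...,2]<110)&(zz>.07)&(zz<.11)&box
    p=comp(dark,[.52,.10]);rect(p,n+" clip");t=p[p[:,2]>.092];rect(t,n+" clip top")
    wood=(zz>.045)&(zz<.064)&(abs(W[...,0]-.41)<.06)&(abs(W[...,1]-.14)<.045)
    rect(comp(wood,[.40,.14]),n+" block handle")
    wood=(zz>.045)&(zz<.064)&(abs(W[...,0]-.41)<.06)&(abs(W[...,1]-.24)<.045)
    rect(comp(wood,[.40,.23]),n+" wedge handle")
    head=(zz>.068)&(zz<.08)&(hsv[...,2]>120)&box
    q=W[head];print(n,"head",len(q),np.nanmedian(q,0).round(4),q.min(0).round(4) if len(q) else'',q.max(0).round(4) if len(q) else '')
c=dict(np.load("top0.npz"));W=cloud(c)
for y in np.arange(-.5,.3,.1):
    print(round(y,1),[ (np.round(np.nanmax(np.append(W[(abs(W[...,0]-x)<.05)&(abs(W[...,1]-y)<.05)][:,2],0)),2)) for x in np.arange(.1,.7,.1)])
E
```

```text
[[ 0.     0.238 -0.971]
 [-0.    -0.971 -0.238]
 [-1.     0.     0.   ]]
top plate 1432 [534.6 125.8] [156.5  78.6] 54.4 z 0.0614
top clip 262 [511.8  98.8] [62.4 41.4] 54.7 z 0.0869
top clip top 92 [512.1  99.2] [61.7 40.8] 55.2 z 0.0976
top block handle 238 [408.5 135.9] [43.8 26.3] 21.7 z 0.0558
top wedge handle 239 [402.8 232.2] [43.9 26. ] 22.7 z 0.056
top head 285 [0.5948 0.1178 0.073 ] [0.4773 0.0728 0.068 ] [0.6296 0.2174 0.0796]
side plate 1045 [543.8 122.3] [160.7  99.9] 53.8 z 0.0606
side clip 804 [514.6 101.8] [68.7 45.9] 54.5 z 0.0877
side clip top 268 [514.4 102.5] [67.8 45.8] 53.6 z 0.0961
side block handle 296 [408.6 138.5] [42.8 27.3] 23.2 z 0.0545
side wedge handle 372 [403.6 233.9] [43.9 28.3] 23.4 z 0.0547
side head 115 [0.5994 0.1551 0.0722] [0.5493 0.0909 0.0683] [0.6109 0.217  0.0763]
-0.5 [np.float64(0.0), np.float64(0.0), np.float64(0.19), np.float64(0.01), np.float64(0.0), np.float64(0.22)]
-0.4 [np.float64(0.0), np.float64(0.2), np.float64(0.32), np.float64(0.33), np.float64(0.33), np.float64(0.32)]
-0.3 [np.float64(0.0), np.float64(0.2), np.float64(0.32), np.float64(0.32), np.float64(0.32), np.float64(0.29)]
-0.2 [np.float64(0.01), np.float64(0.01), np.float64(0.15), np.float64(0.31), np.float64(0.31), np.float64(0.1)]
-0.1 [np.float64(0.0), np.float64(0.62), np.float64(0.45), np.float64(0.12), np.float64(0.11), np.float64(0.13)]
-0.0 [np.float64(0.25), np.float64(0.65), np.float64(0.43), np.float64(0.06), np.float64(0.06), np.float64(0.11)]
0.1 [np.float64(0.49), np.float64(0.61), np.float64(0.02), np.float64(0.06), np.float64(0.1), np.float64(0.1)]
0.2 [np.float64(0.0), np.float64(0.02), np.float64(0.06), np.float64(0.06), np.float64(0.07), np.float64(0.19)]
```

View pics/side0.png

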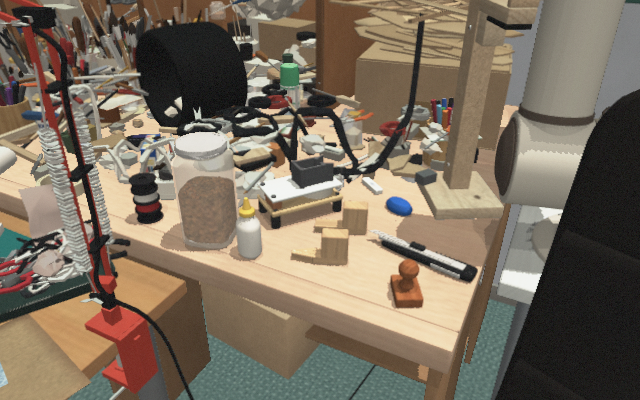

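```bash
python3 - <<'E'
from h import *
c=dict(np.load("top0.npz"));W=cloud(c)
for u,v in [(470,290),(380,340),(370,380),(520,380),(410,300),(440,330),(520,275),(430,285),(540,160),(600,110),(590,60),(560,20),(520,150),(505,150),(150,350),(320,300),(490,300),(590,240),(620,310),(560,310),(545,330)]: print((u,v),W[v,u].round(3))
c=dict(np.load("side0.npz"));W=cloud(c)
print("side")
for v in range(20,400,60):
  print(v,[tuple(W[v,u].round(2).tolist()) for u in range(20,640,100)])
E
```

```text
(470, 290) [ 0.261 -0.042  0.383]
(380, 340) [0.174 0.061 0.243]
(370, 380) [0.103 0.074 0.219]
(520, 380) [0.2   0.01  0.619]
(410, 300) [ 0.227 -0.041  0.026]
(440, 330) [0.208 0.002 0.384]
(520, 275) [ 0.281 -0.08   0.453]
(430, 285) [ 0.262 -0.06   0.119]
(540, 160) [ 0.521 -0.302  0.145]
(600, 110) [ 0.586 -0.364  0.269]
(590, 60) [ 0.715 -0.391  0.231]
(560, 20) [ 0.937 -0.463  0.054]
(520, 150) [ 0.565 -0.296  0.076]
(505, 150) [ 0.586 -0.295  0.006]
(150, 350) [ 0.066  0.618 -0.193]
(320, 300) [0.225 0.159 0.018]
(490, 300) [ 0.224 -0.236 -0.001]
(590, 240) [ 0.337 -0.287  0.3  ]
(620, 310) [ 0.193 -0.572  0.   ]
(560, 310) [ 0.198 -0.41  -0.001]
(545, 330) [ 0.057 -0.77  -0.698]
side
20 [(0.63, 0.5, 0.4), (1.34, -0.26, 0.22), (1.33, -0.72, 0.15), (0.72, -0.34, 0.26), (0.44, -0.26, 0.3), (0.21, 0.04, 0.37), (0.04, -0.77, 0.25)]
80 [(1.37, 0.07, 0.12), (1.11, -0.02, 0.14), (0.86, -0.08, 0.16), (0.72, -0.34, 0.11), (0.44, -0.31, 0.15), (0.25, -0.77, 0.06), (-0.01, -0.77, 0.09)]
140 [(1.23, 0.2, 0.03), (0.97, 0.14, 0.07), (0.6, 0.25, 0.18), (0.58, -0.05, 0.07), (0.42, -0.31, 0.0), (0.17, 0.1, 0.21), (0.09, 0.44, 0.36)]
200 [(1.05, 0.34, -0.0), (0.87, 0.25, -0.0), (0.58, 0.29, 0.1), (0.49, 0.12, 0.04), (0.33, -0.02, -0.0), (0.15, 0.1, 0.11), (0.08, 0.45, 0.32)]
260 [(0.82, 0.49, 0.03), (0.77, 0.36, -0.04), (0.57, 0.32, 0.0), (0.42, 0.25, 0.01), (0.27, 0.18, 0.01), (0.13, 0.09, -0.0), (0.06, 0.45, 0.27)]
320 [(0.78, 0.54, -0.04), (0.64, 0.48, -0.03), (0.97, -0.1, -0.68), (0.38, 0.34, -0.03), (0.23, 0.3, -0.0), (0.1, 0.12, -0.1), (0.05, 0.46, 0.22)]
380 [(0.68, 0.61, -0.04), (0.64, 0.5, -0.13), (0.89, 0.03, -0.79), (0.6, -0.11, -0.78), (0.3, -0.16, -0.67), (0.1, 0.45, 0.11), (0.04, 0.47, 0.17)]
```

```bash
python3 - <<'E'
from h import *
for n in("top","side"):
    W=cloud(dict(np.load(n+"0.npz")));
    for z0 in np.arange(.3,.75,.05):
        m=(W[...,2]>z0)&(W[...,2]<z0+.05)&(W[...,1]<.35)&(W[...,1]>-.6)&(W[...,0]<.75)&(W[...,0]>-.2)
        p=W[m]
        if len(p)<5: continue
        v,u=np.where(m)
        print(n,round(z0,2),len(p),"x",np.percentile(p[:,0],[1,50,99]).round(2),"y",np.percentile(p[:,1],[1,50,99]).round(2),"px u",np.percentile(u,[1,50,99]),"v",np.percentile(v,[1,50,99]))
E
```

```text
top 0.3 7519 x [0.13 0.45 0.73] y [-0.43 -0.35  0.07] px u [383. 613. 639.] v [ 26. 173. 383.]
top 0.35 4614 x [0.13 0.24 0.73] y [-0.39 -0.01  0.06] px u [391. 448. 637.] v [  8. 306. 393.]
top 0.4 2438 x [0.13 0.26 0.72] y [-0.36 -0.05  0.06] px u [400. 491. 637.] v [  1. 292. 397.]
top 0.45 1395 x [0.14 0.19 0.3 ] y [-0.09  0.02  0.06] px u [413. 448. 532.] v [262. 362. 398.]
top 0.5 137 x [0.18 0.18 0.21] y [0.01 0.05 0.07] px u [426.36 441.   488.92] v [354.36 377.   387.  ]
top 0.55 2298 x [0.18 0.2  0.21] y [-0.05  0.03  0.07] px u [425. 477. 569.] v [352. 368. 399.]
top 0.6 3930 x [0.19 0.2  0.21] y [-0.05  0.    0.05] px u [462. 531. 585.] v [362. 384. 399.]
side 0.3 5466 x [0.09 0.18 0.7 ] y [-0.43  0.04  0.07] px u [331. 537. 609.] v [ 0. 43. 77.]
side 0.35 4824 x [0.09 0.16 0.3 ] y [-0.07  0.05  0.07] px u [472. 559. 620.] v [ 0. 16. 39.]
```

apply_moves:
  commands:
    - [-0.04, 0, 0, 0, 1]
    - [-0.08, 0, 0, 0, 1]
    - [-0.12, 0, 0, 0, 1]
    - [-0.12, 0, 0, 0, 1]

```text
time: 1.2
ee_pos: [0.1313, -0.5347, 0.357]
tcp_rot: [89.9, 89.5, -76.3]
wrist_force: [0.4, -0.3, 0.7]
opening: 0.0856
```

```bash
python3 -c "
from h import *
o=bot.get_obs();print(o['q'],o['ee_pos'],o['wrist_force'],o['time'])"
```

```text
[-7.62014848e+01  9.93392218e+00  3.00744731e+01  1.09673714e+02
 -1.04793418e-03  9.00004909e+01] [ 0.1313214  -0.53472665  0.35704378] [ 0.41482263 -0.25891991  0.66427055] 1.2
```

apply_moves:
  commands:
    - [-0.063, -0.03, -0.04, 0, 1]
    - [-0.063, -0.111, -0.284, 0, 1]
    - [-0.063, -0.111, -0.284, 0, 1]
    - [-0.063, -0.111, -0.284, 0, 1]
    - [-0.063, -0.111, -0.284, 0, 1]
    - [-0.063, -0.111, -0.284, 0, 1]
    - [-0.063, -0.111, -0.284, 0, 1]
    - [-0.063, -0.111, -0.284, 0, 1]

```text
time: 2.0
ee_pos: [0.3832, -0.3568, 0.4186]
tcp_rot: [91.1, 89.6, -74.8]
wrist_force: [-0.8, 0.6, -0.2]
opening: 0.0854
```

```bash
python3 -c "
from h import *
from scipy.spatial.transform import Rotation as Ro
o=bot.get_obs();print(o['q'],o['ee_pos'],o['wrist_force'],o['time']);print(Ro.from_euler('xyz',o['tcp_rot'],degrees=True).as_matrix().round(3))"
```

```text
[-42.83587447  10.9552996   38.95260908 117.64237599  -0.22177629
 123.12417577] [ 0.38323355 -0.35682849  0.4185699 ] [-0.80509807  0.62717939 -0.2311635 ] 2.0
[[ 0.002  0.243 -0.97 ]
 [-0.007 -0.97  -0.243]
 [-1.     0.007 -0.   ]]
```

apply_moves:
  commands:
    - [0, -0.269, -0.188, -0.15, 1]
    - [0, -0.269, -0.188, -0.3, 1]
    - [0, -0.269, -0.188, -0.45, 1]
    - [0, -0.269, -0.188, -0.6, 1]
    - [0, -0.269, -0.188, -0.75, 1]
    - [0, -0.269, -0.188, -0.9, 1]
    - [0, -0.269, -0.188, -1.05, 1]
    - [0, -0.565, -0.159, -1.2, 1]
    - [0, -0.565, -0.159, -1.35, 1]
    - [0, -0.565, -0.159, -1.5, 1]
    - [0, -0.565, -0.159, -1.65, 1]
    - [0, -0.565, -0.159, -1.8, 1]

```text
time: 3.2
ee_pos: [0.4154, 0.1861, 0.4147]
tcp_rot: [-10.1, 89.6, -72.9]
wrist_force: [1.0, 0.4, -0.5]
opening: 0.0856
```

```bash
cat > s.py <<'E'
from h import *
from scipy.spatial.transform import Rotation as Ro
import sys
o=bot.get_obs();R=Ro.from_euler('xyz',o['tcp_rot'],degrees=True).as_matrix()
print(o['q'].round(1),o['ee_pos'].round(4),o['wrist_force'].round(1),o['time'],'open',o['opening']);print(R.round(4)[:,1:].T.tolist(),"yaw of tool y",np.degrees(np.arctan2(R[1,1],R[0,1])).round(2))
if len(sys.argv)>4:
    t=np.array(sys.argv[1:5],float);print("shift",(R.T@(t[:3]-o['ee_pos'])).round(4),"roll",(-np.radians((t[3]-np.degrees(np.arctan2(R[1,1],R[0,1]))+180)%360-180)).round(4) if 0 else -np.radians((t[3]-np.degrees(np.arctan2(R[1,1],R[0,1]))+180)%360-180))
E
python3 s.py .399 .2308 .15 112.9
```

```text
[ 24.4   1.   27.5 116.6  -0.4  87.2] [0.4154 0.1861 0.4147] [ 1.   0.4 -0.5] 3.2 open 0.08557013217296856
[[0.8892, 0.4575, -0.0013], [0.4575, -0.8892, 0.0073]] yaw of tool y 27.23
shift [ 0.2643  0.0062 -0.0492] roll -1.4952617065958638
```

apply_moves:
  commands:
    - [0.04, 0.006, -0.03, -0.15, 1]
    - [0.08, 0.006, -0.049, -0.3, 1]
    - [0.12, 0.006, -0.049, -0.45, 1]
    - [0.16, 0.006, -0.049, -0.6, 1]
    - [0.2, 0.006, -0.049, -0.75, 1]
    - [0.24, 0.006, -0.049, -0.9, 1]
    - [0.264, 0.006, -0.049, -1.05, 1]
    - [0.264, 0.006, -0.049, -1.2, 0.4]
    - [0.264, 0.006, -0.049, -1.35, 0.4]
    - [0.264, 0.006, -0.049, -1.497, 0.4]
    - [0.264, 0.006, -0.049, -1.497, 0.4]
    - [0.264, 0.006, -0.049, -1.497, 0.4]

```text
time: 4.4
ee_pos: [0.399, 0.2301, 0.1501]
tcp_rot: [-96.5, 89.6, -73.8]
wrist_force: [0.1, -0.1, -0.6]
opening: 0.0599
```

```bash
python3 s.py .3958 .2297 .019 113.0
```

```text
[ 30.2  -8.  -11.6  86.5  -0.4   7.5] [0.399  0.2301 0.1501] [ 0.1 -0.1 -0.6] 4.4 open 0.05994620718515861
[[-0.3862, 0.9224, -0.0075], [0.9224, 0.3862, -0.0009]] yaw of tool y 112.72
shift [ 0.1311  0.0019 -0.003 ] roll -0.004921117051529088
```

apply_moves:
  commands:
    - [0.04, 0.002, -0.003, -0.005, 0.4]
    - [0.08, 0.002, -0.003, -0.005, 0.4]
    - [0.11, 0.002, -0.003, -0.005, 0.4]
    - [0.131, 0.002, -0.003, -0.005, 0.4]
    - [0.131, 0.002, -0.003, -0.005, 0.4]
    - [0.131, 0.002, -0.003, -0.005, -1]
    - [0.131, 0.002, -0.003, -0.005, -1]
    - [0.131, 0.002, -0.003, -0.005, -1]
    - [0.131, 0.002, -0.003, -0.005, -1]
    - [0.131, 0.002, -0.003, -0.005, -1]
    - [0.131, 0.002, -0.003, -0.005, -1]
  newtons: 80

```text
time: 5.5
ee_pos: [0.3967, 0.2303, 0.0209]
tcp_rot: [-75.0, 89.6, -52.0]
wrist_force: [-0.7, -0.9, 6.3]
opening: 0.0252
```

```bash
python3 - <<'E'
from h import *
c=cams.camera("side");cv2.imwrite("pics/s1.png",cv2.resize(c["frame"][120:300,230:430],(660,594),interpolation=2))
E
python3 s.py .3958 .2297 .019 113.0
```

```text
[ 30.4  -6.3 -24.4  71.8  -0.4   7.4] [0.3967 0.2303 0.0208] [-1.  -1.   6.1] 5.55 open 0.024892264953801094
[[-0.3903, 0.9207, -0.0073], [0.9207, 0.3903, 0.0019]] yaw of tool y 112.97
shift [ 0.0018 -0.0002 -0.0011] roll -0.0004937979354954369
```

View pics/s1.png

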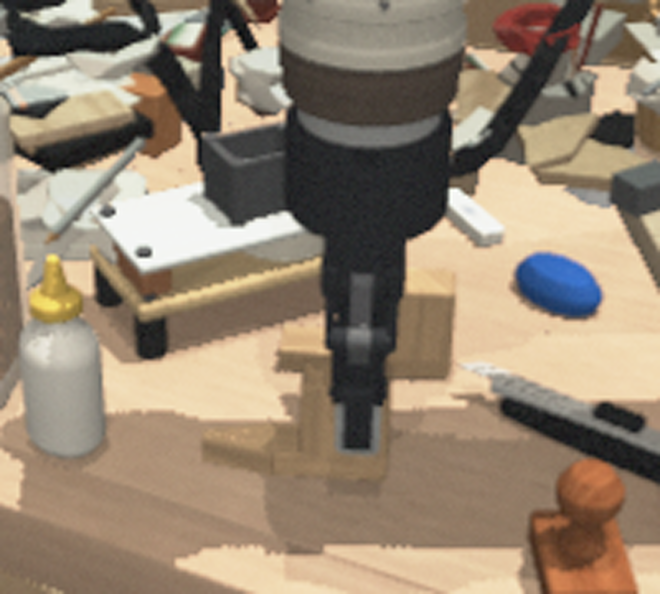

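The picture shows the wedge gripped across its handle at (355,420), and the block still where it was. I'll lift the wedge, and refine the rod and clip pose from the first pictures.

apply_moves:
  commands:
    - [-0.04, 0, 0, 0, -1]
    - [-0.08, 0, 0, 0, -1]
    - [-0.12, 0, 0, 0, -1]
    - [-0.15, 0, 0, 0, -1]
    - [-0.15, 0, 0, 0, -1]

```text
time: 6.05
ee_pos: [0.3976, 0.2322, 0.1759]
tcp_rot: [-33.6, 89.4, -10.6]
wrist_force: [0.9, -0.0, -1.2]
opening: 0.0248
```

```bash
cat > fit.py <<'E'
from h import *
from scipy.optimize import minimize
a=np.radians(54.5)
for n in("top","side"):
    c=dict(np.load(n+"0.npz"));W=cloud(c)
    m=(W[...,2]>.09)&(W[...,2]<.106)&(abs(W[...,0]-.515)<.05)&(abs(W[...,1]-.1)<.05)
    p=W[m];
    for an in (53,54,55,56):
        a=np.radians(an);X=np.array([np.cos(a),np.sin(a)]);Y=np.array([-X[1],X[0]])
        s=p[:,:2]@X;l=p[:,:2]@Y
        print(n,an,"s",np.percentile(s,[1,99]).round(4),"l",np.percentile(l,[1,99]).round(4),"width",np.ptp(np.percentile(l,[1,99])).round(4))
# overlay
a=np.radians(54.5);X=np.array([np.cos(a),np.sin(a)]);Y=np.array([-X[1],X[0]])
rod=np.array([.509,.0944]);zp=.061;out=[]
def P(pts):return np.array([np.r_[rod+x*X+y*Y,zp+z] for x,y,z in pts])
th=np.linspace(0,2*np.pi,30)
for n,(v0,u0) in {"top":(125,290),"side":(145,250)}.items():
    c=dict(np.load(n+"0.npz"));S=4
    im=cv2.resize(c["frame"][v0:v0+100,u0:u0+100],None,fx=S,fy=S,interpolation=cv2.INTER_CUBIC)
    for pts,col in [([(-38,-38,0),(105,-38,0),(105,38,0),(-38,38,0)],(0,0,255)),([(-27,-22,38),(42,-22,38),(42,22,38),(-27,22,38)],(0,255,0)),([(13*np.cos(t),13*np.sin(t),13) for t in th],(255,0,255))]:
        q=((proj(c,P(np.array(pts)/1000))-[u0,v0]+.5)*S).round().astype(np.int32);cv2.polylines(im,[q],True,col,1)
    out.append(im)
cv2.imwrite("pics/ov.png",np.hstack(out))
E
python3 fit.py; python3 s.py .4 .2 .15 144.5
```

```text
top 53 s [0.3555 0.4228] l [-0.3724 -0.3285] width 0.044
top 54 s [0.3494 0.4168] l [-0.379  -0.3358] width 0.0433
top 55 s [0.3432 0.4106] l [-0.3858 -0.3423] width 0.0435
top 56 s [0.3367 0.4042] l [-0.3924 -0.349 ] width 0.0434
side 53 s [0.3572 0.4248] l [-0.3721 -0.3273] width 0.0448
side 54 s [0.3511 0.4187] l [-0.3787 -0.3346] width 0.0441
side 55 s [0.3445 0.4122] l [-0.3852 -0.3415] width 0.0437
side 56 s [0.3381 0.4059] l [-0.3915 -0.3481] width 0.0435
[30.5 -8.5 -9.2 88.8 -0.4  7.6] [0.3976 0.2322 0.1759] [ 0.9 -0.  -1.2] 6.05 open 0.02483349648474257
[[-0.3899, 0.9209, -0.0063], [0.9208, 0.3899, 0.0094]] yaw of tool y 112.95
shift [ 0.026  -0.0304 -0.0106] roll -0.550721317898298
```

View pics/ov.png

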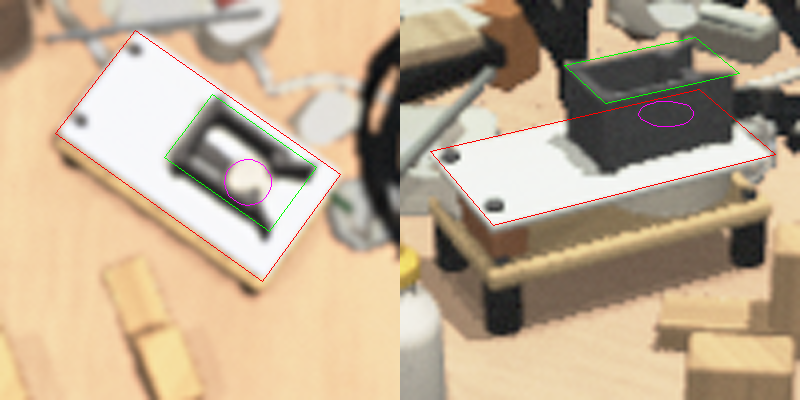

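Overlay fits well: the plate (red), clip top (green) and rod head (magenta) sit on their edges to about 1 mm. Before I swing the forearm past the wooden post, I'll check how much clearance it has.

```bash
python3 - <<'E'
from h import *
c=cams.camera("top");cv2.imwrite("pics/top1.png",c["frame"]);W=cloud(c)
m=(W[...,2]>.3)&(W[...,1]>-.1)&(W[...,1]<.35)&(W[...,0]<.55)&(W[...,0]>0)
for x in np.arange(0,.5,.05):
    q=W[m&(abs(W[...,0]-x)<.025)]
    if len(q)>5: print(round(x,2),len(q),"y",np.percentile(q[:,1],[1,50,99]).round(3),"z",np.percentile(q[:,2],[1,25,50,75,99]).round(3))
E
python3 s.py .4312 -.0159 .18 144.5
```

```text
0.2 7568 y [-0.008  0.123  0.188] z [0.382 0.633 0.644 0.65  0.652]
0.25 14229 y [-0.081  0.134  0.209] z [0.372 0.625 0.643 0.65  0.653]
0.3 12231 y [-0.089  0.171  0.242] z [0.329 0.633 0.643 0.648 0.651]
0.35 11076 y [0.145 0.211 0.279] z [0.623 0.642 0.647 0.651 0.659]
0.4 8164 y [0.17  0.22  0.287] z [0.63  0.65  0.653 0.655 0.659]
0.45 863 y [0.185 0.214 0.248] z [0.628 0.64  0.647 0.653 0.657]
[30.5 -8.5 -9.5 88.7 -0.4  7.6] [0.397  0.2318 0.1733] [ 1.  -0.7 -2. ] 6.1 open 0.025685830254546137
[[-0.3899, 0.9208, -0.0066], [0.9208, 0.3899, 0.0064]] yaw of tool y 112.95
shift [-0.0055 -0.2415 -0.0651] roll -0.5506738032817986
```

View pics/top1.png

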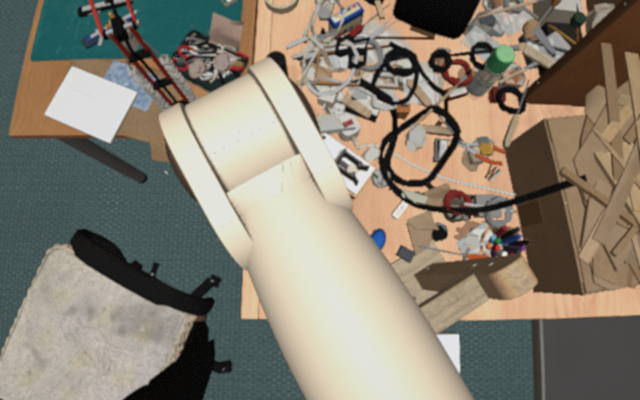

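Forearm top at z 0.65 (underside about 0.55); the post's disc tops out at about 0.46, so it clears.

apply_moves:
  commands:
    - [-0.006, -0.03, -0.01, 0, -1]
    - [-0.006, -0.07, -0.03, -0.1, -1]
    - [-0.006, -0.11, -0.045, -0.2, -1]
    - [-0.006, -0.15, -0.055, -0.3, -1]
    - [-0.006, -0.19, -0.065, -0.4, -1]
    - [-0.006, -0.22, -0.065, -0.5, -1]
    - [-0.006, -0.242, -0.065, -0.551, -1]
    - [-0.006, -0.242, -0.065, -0.551, -1]
    - [-0.006, -0.242, -0.065, -0.551, -1]

```text
time: 7.0
ee_pos: [0.431, -0.0166, 0.1796]
tcp_rot: [-81.3, 89.6, -26.9]
wrist_force: [0.1, 0.3, -1.4]
opening: 0.0254
```

```bash
python3 s.py .4312 -.0159 .0973 144.5
```

```text
[ -2.1 -12.4 -12.1  89.9  -0.2 -56.5] [ 0.431  -0.0166  0.1796] [ 0.1  0.3 -1.4] 7.0 open 0.025402358493115205
[[-0.813, 0.5822, -0.0075], [0.5822, 0.813, 0.0011]] yaw of tool y 144.39
shift [0.0823 0.0008 0.0006] roll -0.0018944328701869873
```

Now down, then check the wedge's pose from the cameras.

apply_moves:
  commands:
    - [0.03, 0.001, 0, -0.002, -1]
    - [0.06, 0.001, 0, -0.002, -1]
    - [0.082, 0.001, 0, -0.002, -1]
    - [0.082, 0.001, 0, -0.002, -1]
    - [0.082, 0.001, 0, -0.002, -1]

```text
time: 7.5
ee_pos: [0.4304, -0.0156, 0.0979]
tcp_rot: [-82.2, 89.6, -27.7]
wrist_force: [0.1, 0.2, -0.1]
opening: 0.0247
```

```bash
cat > look.py <<'E'
from h import *
import sys
from scipy.spatial.transform import Rotation as Ro
tag=sys.argv[1];nose=.079
o=bot.get_obs();R=Ro.from_euler('xyz',o['tcp_rot'],degrees=True).as_matrix()
rod=np.array([.5096,.094]);a=np.radians(54.5);X=np.array([np.cos(a),np.sin(a)]);Y=np.array([-X[1],X[0]])
f=R[:,2];s=R[:,1];e=o['ee_pos'];n0=e+f*nose
print("TCP in rod",((e[:2]-rod)@X*1e3).round(1),((e[:2]-rod)@Y*1e3).round(1),"nose pred",((n0[:2]-rod)@X*1e3).round(1),((n0[:2]-rod)@Y*1e3).round(1),"under z above plate",((e[2]-.0208-.061)*1e3).round(1),"F",o['wrist_force'].round(1),"t",o['time'])
out=[]
for n in("top","side"):
    c=cams.camera(n);W=cloud(c);
    q=proj(c,[n0]).round()[0]
    v0,u0=int(np.clip(q[1]-50,0,300)),int(np.clip(q[0]-50,0,540));S=4
    im=cv2.resize(c["frame"][v0:v0+100,u0:u0+100],None,fx=S,fy=S,interpolation=cv2.INTER_CUBIC)
    zb=e[2]-.0208
    # blade top outline, predicted
    pts=[(nose,4),(nose-.037,13),(nose-.05,13),(nose-.05,-13),(nose-.037,-13),(nose,-4)]
    P=np.array([np.r_[(e+f*x+s*y/1e3)[:2],zb+.014] for x,y in pts])
    cv2.polylines(im,[((proj(c,P)-[u0,v0]+.5)*S).round().astype(np.int32)],True,(0,0,255),1)
    out.append(im)
    m=(W[...,2]>.06)&(abs(W[...,0]-n0[0])<.1)&(abs(W[...,1]-n0[1])<.1)
    hsv=cv2.cvtColor(c["frame"],cv2.COLOR_BGR2HSV)
    wd=m&(hsv[...,1]>60)&(hsv[...,2]>90)
    p=W[wd]; p=p[abs(p[:,2]-(zb+.014))<.006] 
    if len(p)>5:
        xs=(p[:,:2]-e[:2])@f[:2];ys=(p[:,:2]-e[:2])@s[:2];print(n,"blade top pts",len(p),"fwd max",np.percentile(xs,98).round(4),"y near nose",np.median(ys[xs>np.percentile(xs,70)]).round(4),"z",np.median(p[:,2]).round(4),"slope",np.polyfit(xs,p[:,2],1)[0].round(3))
    dk=m&(hsv[...,2]<100)&(W[...,2]>.09)&(W[...,2]<.106)
    p=(W[dk][:,:2]-rod);print(n,"clip x",np.percentile(p@X,[2,98]).round(4),"y",np.percentile(p@Y,[2,98]).round(4))
cv2.imwrite(f"pics/{tag}.png",np.hstack(out))
E
python3 look.py l1;python3 s.py .4312 -.0159 .0973 144.5
```

```text
TCP in rod -135.2 0.8 nose pred -56.2 0.9 under z above plate 16.1 F [ 0.1  0.2 -0.1] t 7.5
top blade top pts 231 fwd max 0.0749 y near nose 0.0004 z 0.0913 slope -0.002
top clip x [-0.1197  0.0354] y [-0.0191  0.0208]
side blade top pts 290 fwd max 0.0806 y near nose 0.0029 z 0.091 slope -0.003
side clip x [-0.1283  0.0428] y [-0.0199  0.0221]
[ -2.  -12.4 -21.   80.9  -0.2 -56.5] [ 0.4313 -0.0159  0.099 ] [ 0.1 -0.1 -1.9] 7.6 open 0.02519931075282835
[[-0.8144, 0.5803, -0.009], [0.5803, 0.8144, 0.0022]] yaw of tool y 144.53
shift [ 0.0017  0.0001 -0.0001] roll 0.0004641345123055091
```

View pics/l1.png

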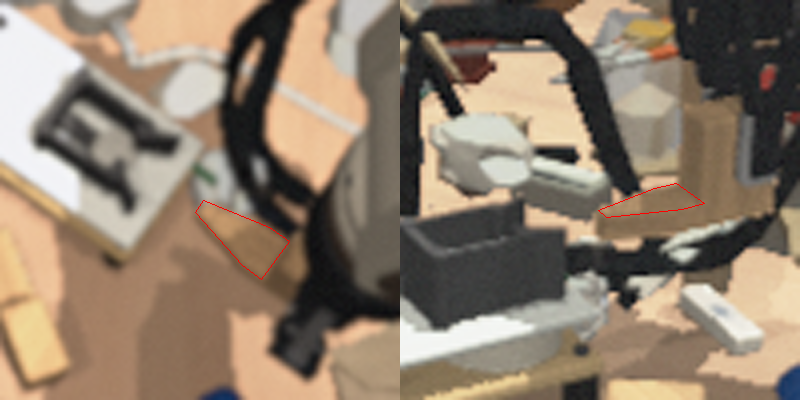

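Both views show the predicted blade outline lying right on the wedge, in line with the clip mouth, with the underside about 3 mm above the rod head. Start pushing.

apply_moves:
  commands:
    - [0.001, 0, 0.01, 0, -1]
    - [0.001, 0, 0.02, 0, -1]
    - [0.001, 0, 0.03, 0, -1]
    - [0.001, 0, 0.038, 0, -1]
    - [0.001, 0, 0.046, 0, -1]
    - [0.001, 0, 0.054, 0, -1]
    - [0.001, 0, 0.06, 0, -1]
    - [0.001, 0, 0.066, 0, -1]

```text
time: 8.4
ee_pos: [0.4696, 0.0377, 0.098]
tcp_rot: [-87.0, 89.5, -32.5]
wrist_force: [-2.0, -5.5, 0.6]
opening: 0.0252
```

```bash
python3 look.py l2;python3 s.py .4312 -.0159 .0973 144.5
```

```text
TCP in rod -69.1 -0.2 nose pred 9.9 -0.2 under z above plate 16.2 F [-2.  -5.5  0.6] t 8.4
top blade top pts 208 fwd max 0.076 y near nose -0.0002 z 0.0913 slope -0.006
top clip x [-0.0524  0.0389] y [-0.0199  0.0217]
side blade top pts 194 fwd max 0.0792 y near nose -0.0045 z 0.0906 slope 0.01
side clip x [-0.0623  0.0447] y [-0.0208  0.0232]
[  4.8  -6.8 -16.3  80.   -0.3 -49.7] [0.47   0.0381 0.0979] [ 2.1 -1.5 -3.2] 8.5 open 0.025256115918109247
[[-0.8144, 0.5802, -0.009], [0.5802, 0.8145, 0.0019]] yaw of tool y 144.54
shift [ 0.0005  0.0002 -0.0665] roll 0.0006116014741711908
```

View pics/l2.png

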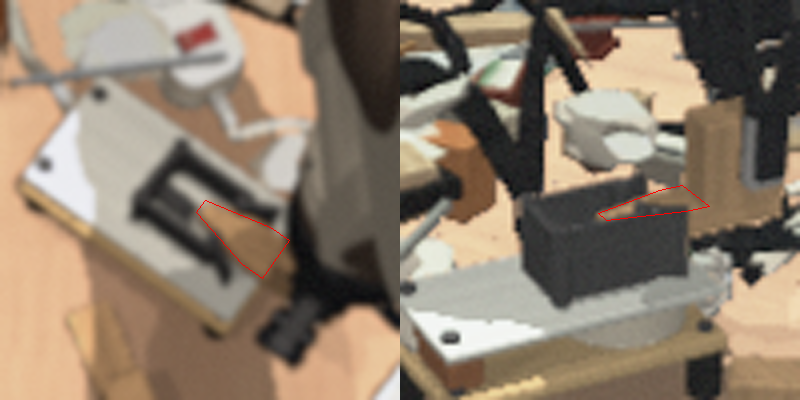

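The nose is between the arms at about x = +8 mm, and the clip is still on the rod (2–3 mm shift at most). Carry on.

apply_moves:
  commands:
    - [0, 0, 0.006, 0, -1]
    - [0, 0, 0.012, 0, -1]
    - [0, 0, 0.018, 0, -1]
    - [0, 0, 0.024, 0, -1]
    - [0, 0, 0.03, 0, -1]
    - [0, 0, 0.036, 0, -1]
    - [0, 0, 0.042, 0, -1]
  newtons: 100

```text
time: 9.2
ee_pos: [0.4946, 0.0728, 0.098]
tcp_rot: [-76.6, 89.5, -22.1]
wrist_force: [-0.5, -1.9, -2.0]
opening: 0.0246
```

```bash
python3 look.py l3;python3 s.py .4312 -.0159 .0973 144.5
```

```text
TCP in rod -25.9 -0.1 nose pred 53.1 0.0 under z above plate 16.2 F [-0.5 -1.9 -2. ] t 9.2
top blade top pts 206 fwd max 0.1873 y near nose 0.0014 z 0.0912 slope 0.0
top clip x [-0.0082  0.1624] y [-0.0244  0.0239]
side blade top pts 197 fwd max 0.1886 y near nose -0.0052 z 0.0909 slope 0.013
side clip x [-0.0189  0.0818] y [-0.0239  0.0262]
[  8.6  -2.8 -12.6  79.8  -0.2 -46. ] [0.4948 0.0732 0.0979] [-0.4  0.8 -2.5] 9.3 open 0.02512200380701906
[[-0.8149, 0.5795, -0.0088], [0.5795, 0.8149, 0.0026]] yaw of tool y 144.58
shift [ 0.0004  0.0002 -0.1094] roll 0.0013992392481295118
```

View pics/l3.png

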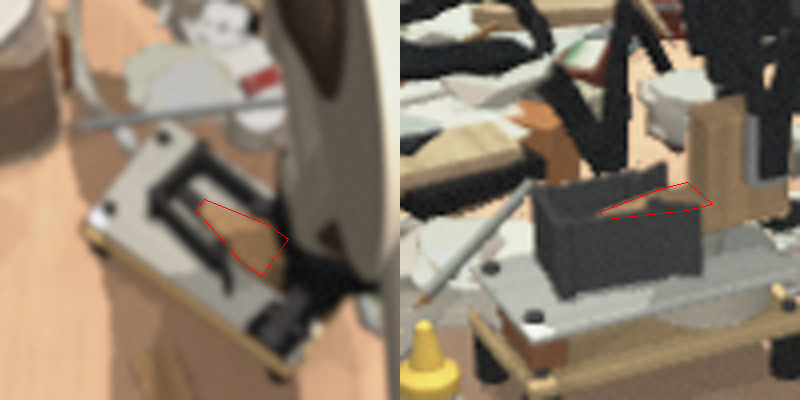

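The clip has come away with the taper's squeeze and is about 37 mm along. The nose is still about 20 mm short of the bow, so I keep pushing.

apply_moves:
  commands:
    - [0, 0, 0.005, 0, -1]
    - [0, 0, 0.01, 0, -1]
    - [0, 0, 0.015, 0, -1]
    - [0, 0, 0.02, 0, -1]
    - [0, 0, 0.025, 0, -1]
    - [0, 0, 0.031, 0, -1]
    - [0.001, 0, 0.031, 0, -1]

```text
time: 10.0
ee_pos: [0.5134, 0.0991, 0.0971]
tcp_rot: [-70.8, 89.4, -16.2]
wrist_force: [0.3, 0.1, -1.7]
opening: 0.0246
```

```bash
python3 look.py l4;python3 s.py .4312 -.0159 .0973 144.5
```

```text
TCP in rod 6.3 -0.1 nose pred 85.3 0.0 under z above plate 15.3 F [ 0.3  0.1 -1.7] t 10.0
top blade top pts 205 fwd max 0.169 y near nose 0.0046 z 0.0906 slope -0.008
top clip x [-0.0043  0.1741] y [-0.0245  0.0306]
side blade top pts 233 fwd max 0.1733 y near nose 0.017 z 0.09 slope 0.004
side clip x [0.0093 0.1131] y [-0.025   0.0261]
[ 11.    0.2  -9.7  79.6  -0.2 -43.6] [0.513  0.0987 0.0969] [ 0.8  0.9 -2.1] 10.1 open 0.02483954684810846
[[-0.8151, 0.5793, -0.0087], [0.5793, 0.8151, 0.003]] yaw of tool y 144.6
shift [-0.0009  0.0002 -0.1408] roll 0.0017038801205072453
```

View pics/l4.png

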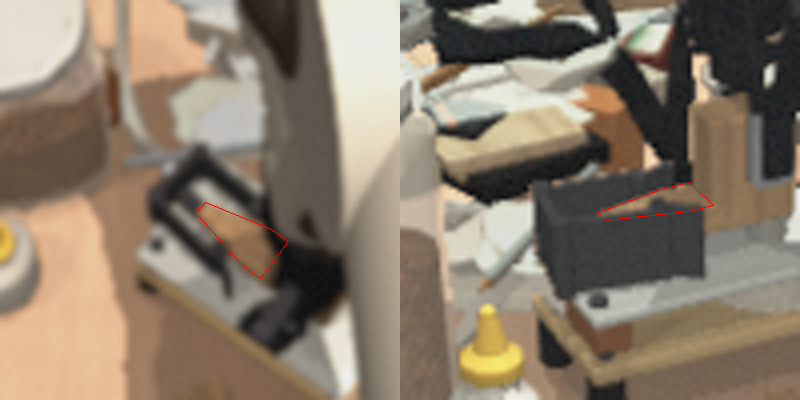

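The clip is about 70 mm along (allowed 35–90), lying flat, with the nose about 18 mm past its origin; it rode along on the taper. That is within the limits, so I lower 2 mm onto the rod head and let go.

apply_moves:
  commands:
    - [0.001, 0, 0, 0, -1]
    - [0.002, 0, 0, 0, -1]
    - [0.002, 0, 0, 0, -1]
    - [0.002, 0, 0, 0, -1]

```text
time: 10.5
ee_pos: [0.513, 0.0985, 0.0952]
tcp_rot: [-71.5, 89.4, -16.9]
wrist_force: [-2.0, -3.0, 4.5]
opening: 0.0248
```

apply_moves:
  commands:
    - [0, 0, 0, 0, -0.3]
    - [0, 0, 0, 0, 0.0]
    - [0, 0, 0, 0, 0.3]
    - [0, 0, 0, 0, 0.3]
    - [0, 0, 0, 0, 0.3]
    - [0, 0, 0, 0, 0.3]

```text
time: 11.1
ee_pos: [0.513, 0.0986, 0.0951]
tcp_rot: [-71.2, 89.4, -16.7]
wrist_force: [-1.0, -0.1, 0.1]
opening: 0.0554
```

apply_moves:
  commands:
    - [-0.01, 0, 0, 0, 0.3]
    - [-0.03, 0, 0, 0, 0.3]
    - [-0.06, 0, 0, 0, 0.3]
    - [-0.1, 0, 0, 0, 0.3]
    - [-0.14, 0, 0, 0, 0.3]
    - [-0.18, 0, 0, 0, 0.3]
    - [-0.18, 0, 0, 0, 0.3]

```text
time: 11.8
ee_pos: [0.5124, 0.0993, 0.2816]
tcp_rot: [-58.1, 89.0, -3.5]
wrist_force: [-1.4, -0.7, 0.2]
opening: 0.0553
```

```bash
python3 s.py .3 .35 .3 144.5
```

```text
[ 11.1   1.5  12.1  99.6  -0.3 -43.5] [0.5124 0.0993 0.2816] [-1.4 -0.7  0.2] 11.8 open 0.05526728339230606
[[-0.8148, 0.5795, -0.0149], [0.5794, 0.815, 0.0093]] yaw of tool y 144.58
shift [-0.0224  0.3181  0.0814] roll 0.0014173792940338473
```

apply_moves:
  commands:
    - [-0.03, 0, -0.04, 0, 0.3]
    - [-0.05, 0, -0.08, 0, 0.3]
    - [-0.05, 0, -0.12, 0, 0.3]
    - [-0.05, 0, -0.16, 0, 0.3]
    - [-0.05, 0, -0.17, 0, 0.3]
    - [-0.05, 0, -0.17, 0, 0.3]

```text
time: 12.4
ee_pos: [0.4125, -0.04, 0.3308]
tcp_rot: [-58.0, 88.9, -3.6]
wrist_force: [0.2, 0.1, 0.5]
opening: 0.0561
```

```bash
python3 - <<'E'
from h import *
rod=np.array([.5096,.094]);a=np.radians(54.5);X=np.array([np.cos(a),np.sin(a)]);Y=np.array([-X[1],X[0]]);out=[]
for n in("top","side"):
    c=cams.camera(n);W=cloud(c);hsv=cv2.cvtColor(c["frame"],cv2.COLOR_BGR2HSV)
    d=W[...,:2]-rod;x=d@X;y=d@Y;z=W[...,2]
    in_=(x>-.06)&(x<.135)&(abs(y)<.032)
    k=in_&(hsv[...,2]<95)&(z>.088)&(z<.106);
    print(n,"clip top x",np.percentile(x[k],[1,99]).round(4),"y",np.percentile(y[k],[1,99]).round(4),"z",np.percentile(z[k],[5,50,95]).round(4),"plane dz/dx,dz/dy",np.linalg.lstsq(np.c_[x[k],y[k],np.ones(k.sum())],z[k],rcond=None)[0][:2].round(3))
    w=in_&(hsv[...,1]>55)&(hsv[...,2]>95)&(z>.08)&(z<.096);print(n,"blade x",np.percentile(x[w],[1,99]).round(4),"y",np.percentile(y[w],[1,99]).round(4),"z",np.median(z[w]).round(4),w.sum())
    h=in_&(z>.115)&(z<.15);print(n,"handle x",np.percentile(x[h],[1,99]).round(4),"z",np.percentile(z[h],95).round(4))
    q=proj(c,[np.r_[rod+.04*X,.08]])[0];v0,u0=int(q[1]-50),int(q[0]-50)
    im=cv2.resize(c["frame"][v0:v0+100,u0:u0+100],None,fx=4,fy=4,interpolation=cv2.INTER_CUBIC);out.append(im)
    b=(z>.045)&(z<.064)&(abs(W[...,0]-.41)<.05)&(abs(W[...,1]-.137)<.035);print(n,"block handle",np.median(W[b],0).round(4))
cv2.imwrite("pics/f.png",np.hstack(out));print(bot.get_obs()['time'])
E
```

```text
top clip top x [0.042  0.1055] y [-0.0226  0.0256] z [0.0888 0.0936 0.0996] plane dz/dx,dz/dy [-0.012  0.022]
top blade x [-0.0091  0.1083] y [-0.0157  0.0151] z 0.0891 224
top handle x [-0.0097  0.033 ] z 0.1325
top block handle [0.4081 0.1359 0.0559]
side clip top x [0.0416 0.1131] y [-0.0244  0.0261] z [0.0886 0.0935 0.0985] plane dz/dx,dz/dy [ 0.029 -0.005]
side blade x [-0.0069  0.0748] y [-0.016   0.0149] z 0.0882 250
side handle x [-0.0068  0.0356] z 0.1305
side block handle [0.4071 0.143  0.0544]
12.5
```

View pics/f.png

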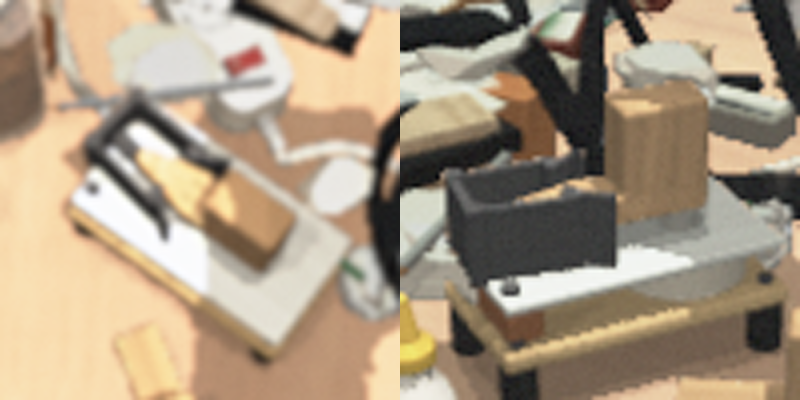

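Both views show the clip flat on the plate about 69 mm along, the wedge resting level on the rod head with its nose about 16 mm past the clip's origin, and the gripper clear.

```bash
python3 -c "
from workcell import bot
print(bot.job_done())"
```

```text
the job is handed in; nothing more can be done
None
```

The clip is off the rod and lying on the plate with the wedge in it. The wedge is let go, and I handed the job in after about 12.5 s; no verdict was reported.

I picked the wedge up by its handle and carried it round the wooden post. Then I slid it thin end first over the rod's head and between the clip's arms. At about 8.4 s the nose was past the lips while the clip had moved only about 2–3 mm on the rod. I kept pushing, lowered the wedge about 2 mm onto the rod's head, opened the gripper and backed away.

**Last checks:**
- **Clip:** it is about 69 mm along the plate (allowed 35–90) and flat; the fitted tilt is under 2 degrees.
- **Wedge:** it rests level, with its nose about 16 mm past the clip's origin.
- **Square-nosed block:** the top camera puts it within 1 mm of its start. The side camera's rough reading is about 5 mm off in y, likely because it used a cruder median than at the start.
- **Forces:** the wrist readings I took stayed under about 7 N.

**Not as planned:** the nose never reached the bow. The clip rode along on the wedge's taper from about half-way, with the nose about 18 mm short of it. It also moved further than the roughly 45–50 mm I aimed for, so its front edge overhangs the plate's end by about 5–8 mm. I took no second reading to confirm the clip was at rest.

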